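# Feed the shaker rack past the spring gate

### The arm

A 6-joint arm with a two-finger parallel gripper is mounted at the origin on the work surface. World frame = base frame: x ahead of the robot, y to its left, z up, the work surface at z = 0. Lengths are in m, angles in rad, forces in N, time in s.
With the tool pointing down it reaches from about 0.35 to 0.775 m from the base axis. Payload 7.3 kg.
Tool frame: the origin (TCP) lies on the mounting face of the last link; the fingertips stand 178 mm ahead of it and the grasp point (between the pads) lies 159 mm ahead of it (robot.tcp_to_tips is the distance from the TCP to the fingertips, in m); z points along the fingers, y is the direction in which the jaws open and shut (so a half turn about z gives the same grasp; the last joint's range is limited). The gripper opens to 92 mm and grips with 3 to 60 N. Pads are 19 mm wide; open, the fingers measure 130 mm over their backs; the gripper's body (75 mm by 190 mm) begins 47 mm behind the grasp point.
Start: joints at [1.003, 0.342, 1.524, -0, 1.275, -0.146], TCP at [0.215, 0.479, 0.405] pointing down, gripper open.
Joint ranges: [-2.53, 2.53], [-0.77, 2.02], [0.04, 2.7], [-1, 4.14], [0.28, 2.66], [-3.11, 3.11]. Speed limits (rad/s): [2.57, 2.57, 3.14, 3.14, 3.14, 3.14].

### API

Orientations are given as [roll, pitch, yaw] about the fixed x, y, z axes, in that order (R = Rz(yaw) Ry(pitch) Rx(roll)).
In Python, from cell import robot, viewer gives the robot as it stands.
- The arm moves only by the shell command python3 -m creep 'ROWS' [OPENING] [FORCE]. ROWS is JSON, a list that holds one entry, the list of rows, each a list of 6 numbers: the shift along the world's x, y, z in mm, then the turn, a rotation vector about the world's x, y, z in degrees. A call has 1 to 5 rows; each row shifts and turns the pose as measured when the row begins; what a row does not reach is not made up. A row lasts 1/12 s, in which the tool goes at most 41.7 mm and 7.16 degrees, less where a joint would pass 70% of its speed; a pose out of reach is approached as far as the arm can. A call with a gripper value outside its range is refused whole. OPENING is the closure, from -1 (fully open) to 1 (shut), set as the call begins (- or left out, the last holds). The fingers move at their own pace and stop on an object; FORCE is the grip in N (left out, the last holds). Time passes only in rows, so rows that do not move let the fingers close. It gives the time, the measured TCP pose, the force and the opening at its end, in the units of the state.
- robot.observe(): the state, without advancing time (a new reading comes with each control period).
- viewer.read_camera(name): name is "scene" or "top" or "wrist"; returns the picture (400x640x3 uint8, blue, green, red); there is no depth.
- viewer.camera_model(name): a dict with "fx", "fy", "cx", "cy" (pixels), "k1" (the pictures are not rectified: a ray, as slopes to the right and down, at radius r is drawn at 1 + k1 r^2 times it, then the intrinsics apply), "pose" (4x4, takes a point from camera to world coordinates); the wrist camera has in their place "mount" (4x4, takes a point from camera to tool coordinates, whose origin is the TCP and whose axes are the flange's). Camera axes: x right, y up, looking along -z (the intrinsics and any distortion apply to the point x, -y, -z); pixel columns grow to the right and rows downward; lengths in m; the calibration is good to about 2 mm. A picture is of the moment at which its call begins: read the wrist's pose just before it. camera_model takes no time and is no camera call.
- robot.hand_in(): hands the job in, once; it reports no verdict.
The state is a dict: "time": time; "qpos": joint angles; "qvel": joint speeds; "joint_efforts": joint torques, N m; "tool_pos": TCP position; "tool_rot": TCP orientation; "contact_force": force on the tool from outside, world axes, zero at the start; "torque": the same for the moment, N m; "opening": finger opening in m.
Only numpy, scipy, OpenCV 4.12 (cv2) and the standard library are available. Lean on these libraries where they do the work, as an engineer would, in place of code of your own. Each camera call takes 0.05 s, during which the arm holds its last target. There are 200 camera calls.

### The job

Push the white rack of six seasoning shakers along the steel feed chute, past the spring gate and on to the far half of the chute, so that the gate springs back up behind it. Before the rack reaches the gate, press the gate's long treadle bar down with one fingertip, and keep the gate fully open while another fingertip pushes the rack from behind until it is wholly past; the rack must never touch the gate. Only push: the rack is never lifted or tipped, and the other things on the counter stay where they stand.

Things in the scene. Friction and masses are not known exactly. Their poses are not given: they have to be found in the camera images.
- chute: Fixed steel feed chute, 425 mm long, placed and turned anew each time. Origin on the counter below the middle of the gate slot. x: level, along the chute, the way the rack must travel; y: level, across, towards the treadle bar; z up. Deck 50 mm above the counter. Channel 66 mm wide (y -33 to 33 mm) between 3 mm walls 10 mm higher than the deck. Walls and deck have an 18 mm gap at x = 0 for the gate.
- entry_end (a point): Middle of the open entry end of the chute, at deck height (50 mm above the counter), chute x = -235 mm. The entry half of the deck runs from here to the gate slot at x = -9 mm; the rack starts on it.
- exit_end (a point): Middle of the far end of the chute, at deck height, inner face of a 14 mm high stop lip, chute x = 186 mm. The far half of the deck runs from the gate slot at x = 9 mm to here; the rack must end on it.
- gate (a joint): Gate angle in rad: 0 = shut (as at the start), 0.40 = fully open, on its stop; above 0.31 the leaf is wholly below the deck. A spring shuts it: about 4 N at the treadle to start, 6 N when open. The gate is an 8 mm thick dark-steel lever in the plane chute x = 0. Shut, its leaf rises from the slot across the channel, 11 mm above the deck in the middle, 23 mm near the treadle side.
- gate_pivot (a point): Hinge of the gate, outside the chute at chute y = -52 mm, 74 mm above the counter; its axis is level, along chute x. Pressing the treadle bar down turns the leaf down through the slot; let go, it springs up.
- treadle (a point): On the upper face of the treadle bar, mid width, at chute x = 0. Flat steel strip rigid with the gate, 30 mm wide, 4 mm thick, alongside the chute from chute x = -225 to +45 mm; press it anywhere, a finger can slide along it. Shut: this point 108 mm above the counter, chute y = 55 mm, face rising 0.40 rad towards +y. Fully open: level, 64 mm above the counter, chute y = 60 mm.
- rack_center (a point): Middle of the rack, 22 mm above its underside. White plastic rack with six shakers fixed in it: 110 mm long (along the chute), 60 mm wide, 50 mm tall over the shaker caps, about 0.4 kg. Its x axis points along the travel. It starts with its front end 25 to 80 mm short of the gate.
- rack_back (a point): Middle of the flat upright rear end wall of the rack (the outer face, to push on), 22 mm above its underside. The wall is 60 mm wide and its top is 45 mm above the underside.
- squeeze_bottle: Bystander, to be left alone: white squeeze bottle, red cap, 58 mm diameter, 170 mm tall; origin at the centre of its underside.
- drink_can: Bystander, to be left alone: aluminium drink can, 62 mm diameter, 105 mm tall; origin at the centre of its underside.
- paper_cup: Bystander, to be left alone: empty paper cup, 72 mm rim, 85 mm tall; origin at the centre of its underside.
- pepper_pot: Bystander, to be left alone: small glass jar with steel cap, 42 mm diameter, 75 mm tall; origin at the centre of its underside.
- tape_roll: Bystander, to be left alone: roll of clear tape lying flat, 80 mm diameter, 24 mm tall; origin at the centre of its underside.
- note_block: Bystander, to be left alone: block of yellow notes, 76 x 76 x 30 mm; origin at the centre of its underside.
- spatula: Bystander, to be left alone: spatula lying on the counter; origin at the centre of its underside.

How it is judged:
On the way, in this order (a step that is already met when the one before it is completed fails the run):
1. a fingertip holds the gate open while the rack is still short of it (value of joint gate above 0.3 rad and contact force between the fingers and gate above 0.5 N and x of rack_center in the frame of chute below -0.058 m), for 0.2 s.
2. the rack is in the gateway and the fingertip still holds the gate open (value of joint gate above 0.3 rad and contact force between the fingers and gate above 0.5 N and x of rack_center in the frame of chute between -0.03 and 0.055 m), for 0.2 s.
At the end, for the whole second after the job is handed in: the rack rests flat on the far half of the chute with its rear end past the gate leaf, and the gate is shut again behind it (joint below 0.05 rad) (x of rack_center in the frame of chute between 0.06 and 0.135 m and not (y of rack_center in the frame of chute below -0.012 m or y of rack_center in the frame of chute above 0.012 m) and z of rack_center in the frame of chute between 0.066 and 0.078 m and value of joint gate below 0.05 rad and linear speed of rack below 0.02 m/s); the robot touches nothing.
It fails at once if the rack touches the gate (more than 1.5 N) (contact force between rack and gate above 1.5 N).
It fails at once if the rack is lifted more than 12 mm or tipped more than 0.2 rad (z of rack_center in the frame of chute above 0.084 m or angle between rack_center's own z axis and vertical above 0.2 rad).
It fails at once if another thing on the counter is moved more than 30 mm (distance of any of squeeze_bottle, drink_can, paper_cup, pepper_pot, tape_roll, note_block, spatula from where it was at the start of the episode above 0.03 m).
It also fails if it takes over 42 s, if anything falls off the work surface, if the arm or the gripper's body presses on something with over 40 N, if the wrist force passes 120 N, or if a joint passes its speed limit or range.

## Working session

There is one attempt and no reset: what is moved stays moved. The work goes in short steps, Python scripts to look and compute and a shell command to move; the robot and the scene stay as the last step left them, time stands still between calls to the robot, and variables do not carry over. Pictures are saved under pics/ and viewed, about 8 in all and at most 12, crops included, and the job is handed in when it is done.

```bash
ls; mkdir -p pics; python3 - <<'E'
from cell import robot, viewer
import cv2,numpy as np
s=robot.observe(); print({k:np.round(v,3).tolist() for k,v in s.items()})
for n in("scene","top"):
    m=viewer.camera_model(n); print(n,{k:np.round(v,4).tolist() for k,v in m.items()})
    cv2.imwrite(f"pics/{n}0.png",viewer.read_camera(n))
print(viewer.camera_model("wrist"))
a=cv2.imread("pics/top0.png")
E
```

```text
pics
{'time': 0.0, 'qpos': [1.003, 0.343, 1.525, 0.0, 1.275, -0.146], 'qvel': [0.0, -0.001, -0.001, 0.0, -0.0, 0.001], 'joint_efforts': [0.001, -43.123, -24.423, 0.072, 0.056, -0.0], 'tool_pos': [0.215, 0.479, 0.404], 'tool_rot': [-3.14, -0.0, 2.72], 'contact_force': [0.184, -0.11, -0.569], 'torque': [0.029, 0.012, -0.024], 'opening': 0.091}
scene {'fx': 377.1141, 'fy': 377.1141, 'cx': 325.4645, 'cy': 191.6256, 'k1': 0.0218, 'pose': [[0.6515, -0.5815, 0.4873, 0.9865], [0.7586, 0.4991, -0.4188, -0.2519], [0.0003, 0.6425, 0.7663, 0.7959], [0.0, 0.0, 0.0, 1.0]]}
top {'fx': 467.4579, 'fy': 467.4579, 'cx': 323.4068, 'cy': 188.4768, 'k1': -0.1132, 'pose': [[0.0282, 0.9834, -0.1794, 0.3263], [-0.9996, 0.0272, -0.008, 0.0896], [-0.003, 0.1796, 0.9837, 1.3088], [0.0, 0.0, 0.0, 1.0]]}
{'fx': 303.67620764466886, 'fy': 303.67620764466886, 'cx': 320.55566648707565, 'cy': 203.04174801871977, 'k1': -0.04680505009571169, 'mount': array([[-3.81315244e-04,  9.61914973e-01,  2.73348569e-01,
         7.34309320e-02],
       [ 9.99999872e-01,  2.76177410e-04,  4.23108159e-04,
         7.35325874e-04],
       [ 3.31501373e-04,  2.73348695e-01, -9.61914955e-01,
         1.97646382e-02],
       [ 0.00000000e+00,  0.00000000e+00,  0.00000000e+00,
         1.00000000e+00]])}
```

View pics/top0.png

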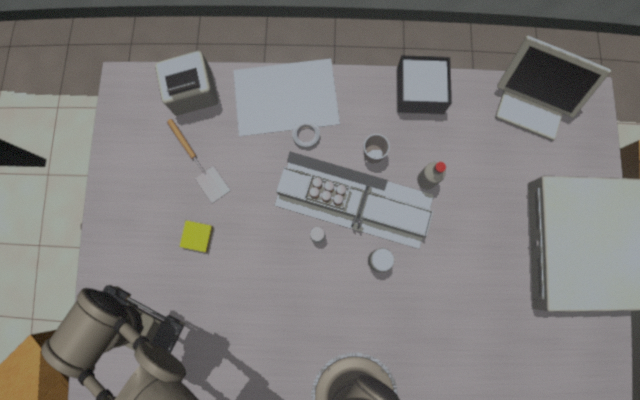

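View pics/scene0.png

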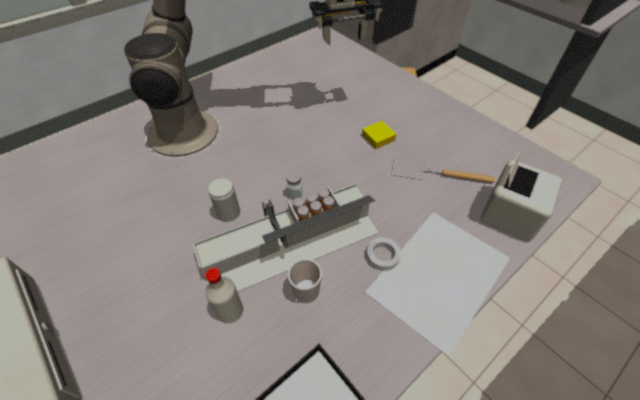

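The top view shows the chute running from (280,185) to (430,228). Travel goes image-right, towards world −y, and the treadle is on the far (+x) side. The rack is at about (328,191), the gate at about (360,205) and the bottle at (433,172). I'll zoom in.

```bash
python3 - <<'E'
import cv2
a=cv2.imread("pics/top0.png")[140:256,265:455]
cv2.imwrite("pics/topc.png",cv2.resize(a,None,fx=4.2,fy=4.2,interpolation=cv2.INTER_CUBIC))
E
```

```text
(no output)
```

View pics/topc.png

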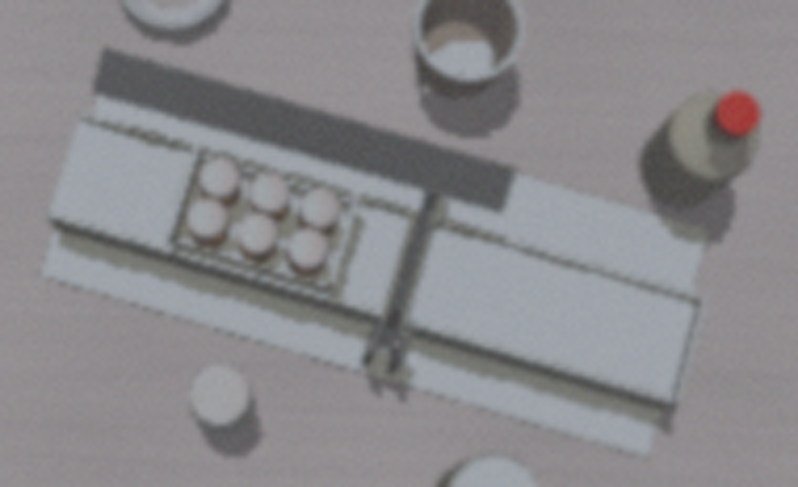

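The crop shows these features, in crop pixels:
- **Treadle corners:** (107,48), (93,92), (513,168) and (500,210).
- **Entry wall ends:** (83,122) and (52,220).
- **Exit wall ends:** (698,300) and (672,405).
- **Rack rear edge:** (200,150) to (175,245).
- **Bottle cap:** (737,113).

Next I'll cast rays and fit the chute's position and yaw.

```bash
cat > h.py <<'E'
import numpy as np, cv2
def cast(m,uv,z,pose=None):
    P=np.array(m["pose"] if pose is None else pose)
    K=np.array([[m["fx"],0,m["cx"]],[0,m["fy"],m["cy"]],[0,0,1]])
    s=cv2.undistortPoints(np.array([[uv]],float),K,np.array([m["k1"],0,0,0,0.]))[0,0]
    d=P[:3,:3]@[s[0],-s[1],-1]; o=P[:3,3]
    return (o+d*(z-o[2])/d[2])
def fit(A,B): # B=R A+t , 2D
    A=np.array(A);B=np.array(B);a=A-A.mean(0);b=B-B.mean(0)
    th=np.arctan2((a[:,0]*b[:,1]-a[:,1]*b[:,0]).sum(),(a*b).sum())
    R=np.array([[np.cos(th),-np.sin(th)],[np.sin(th),np.cos(th)]]); t=B.mean(0)-R@A.mean(0)
    return th,R,t,(B-A@R.T-t)
E
python3 - <<'E'
from cell import viewer
from h import *
m=viewer.camera_model("top")
c=lambda p:(p[0]/4.2+265-.4,p[1]/4.2+140-.4)
F=[((107,48),(-225,68.8),113.8),((93,92),(-225,41.2),102.2),((513,168),(45,68.8),113.8),((500,210),(45,41.2),102.2),
((83,122),(-235,33),60),((52,220),(-235,-34.5),60),((698,300),(188,34.5),62),((672,405),(188,-34.5),62)]
B=[cast(m,c(p),z/1000)[:2]*1000 for p,_,z in F]
th,R,t,r=fit([a for _,a,_ in F],B); print(th,t,np.round(r@R,1).tolist())
for n,p,z in [("rrU",(200,150),95),("rrL",(175,245),95),("rfU",(358,215),95),("rfL",(338,298),95),("cap",(737,113),170),("bottlebody",(712,140),120),("can",(493,495),105),("pot",(221,398),75),("cup",(470,35),85)]:
    w=cast(m,c(p),z/1000)[:2]*1000; print(n,w.round(1),(R.T@(w-t)).round(1))
for n,p in [("entry",(-235,0)),("exit",(186,0)),("tr-200",(-200,60))]: print(n,R@p+t)
E
```

```text
-1.8369524768653498 [515.87831813  -6.13049193] [[2.4, 1.5], [0.9, 1.9], [-2.7, 1.2], [-2.5, 3.3], [4.4, -2.2], [5.0, -2.3], [-4.3, -1.2], [-3.2, -2.3]]
rrU [582.3 130.1] [-148.9   28.2]
rrL [521.1 143.8] [-146.   -34.4]
rfU [543.3  29.6] [-41.7  17.1]
rfL [490.5  41.1] [-38.9 -36.9]
cap [ 598.2 -192.8] [158.5 128.5]
bottlebody [ 592.4 -189.1] [156.4 121.9]
can [370.6 -55.5] [  85.8 -127.2]
pot [427.8 112.5] [ -91.3 -116.2]
cup [665.  -41.1] [ -5.5 153.1]
entry [577.68916601 220.59493471]
exit [ 466.95568959 -185.58125514]
tr-200 [626.37063802 171.0458249 ]
```

The fit holds to about 4 mm. It puts the gate at (516,−6) mm with chute yaw −1.837, and the rack rear at chute x ≈ −148. The plan is to lower the half-open gripper with its jaws across the chute. One fingertip then presses the treadle (y≈60) and the other stands behind the rack (y≈0). First I'll go above that spot and look from close.

```bash
python3 -m creep '[[[32,-24,0,0,0,-6.8],[32,-24,0,0,0,-6.8],[32,-24,0,0,0,-6.8],[32,-24,0,0,0,-6.8],[32,-24,0,0,0,-6.8]]]' 0.04 20
python3 -m creep '[[[32,-24,0,0,0,-6.8],[32,-24,0,0,0,-6.8],[32,-24,0,0,0,-6.8],[32,-24,0,0,0,-6.8],[32,-24,0,0,0,-6.8]]]'
python3 -m creep '[[[32,-24,0,0,0,-6.8],[32,-24,0,0,0,-6.3],[0,0,0,0,0,0]]]'
```

```text
time: 0.52
tool_pos: [0.373, 0.3584, 0.4022]
tool_rot: [-3.137, -0.003, 2.119]
contact_force: [0.2, 0.6, -0.2]
opening: 0.0632
time: 0.93
tool_pos: [0.5385, 0.2311, 0.4006]
tool_rot: [-3.133, -0.003, 1.495]
contact_force: [0.7, 0.8, 0.5]
opening: 0.0444
time: 1.18
tool_pos: [0.6088, 0.1752, 0.3982]
tool_rot: [-3.133, -0.001, 1.242]
contact_force: [-1.7, 0.3, -0.4]
opening: 0.0441
```

```bash
python3 - <<'E'
from cell import robot, viewer
import cv2,numpy as np,json
s=robot.observe(); print(s["tool_pos"],s["tool_rot"])
json.dump([list(map(float,s["tool_pos"])),list(map(float,s["tool_rot"]))],open("w1.json","w"))
a=viewer.read_camera("wrist"); cv2.imwrite("pics/w1.png",a)
E
```

```text
[0.60884479 0.17520113 0.39820949] [-3.13339390e+00 -5.88991093e-04  1.24186967e+00]
```

View pics/w1.png

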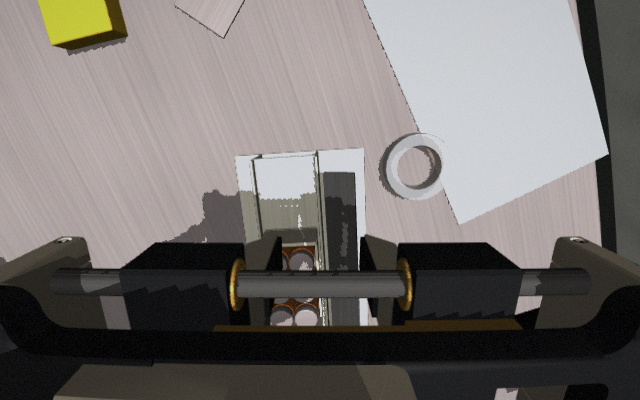

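```bash
python3 - <<'E'
import cv2
a=cv2.imread("pics/w1.png")[140:260,220:380]
cv2.imwrite("pics/w1c.png",cv2.resize(a,None,fx=5,fy=5,interpolation=cv2.INTER_CUBIC))
E
```

```text
(no output)
```

View pics/w1c.png

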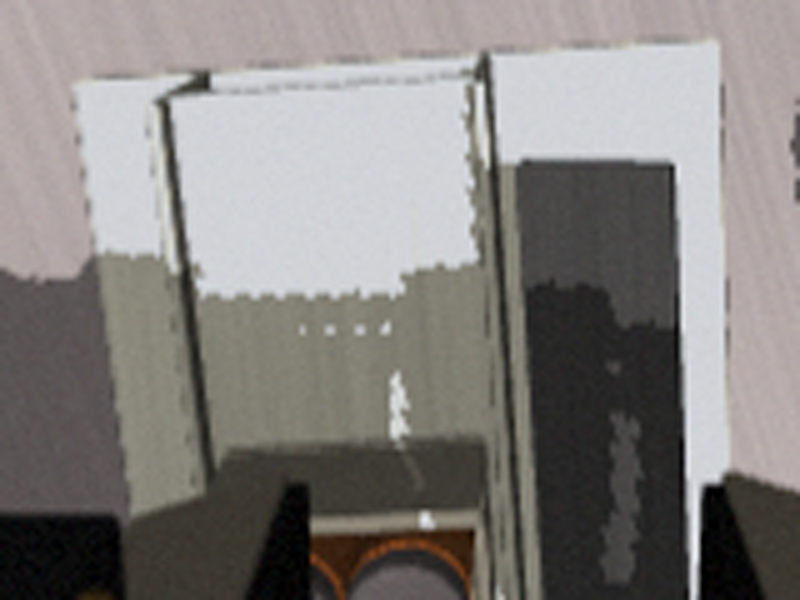

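The close view, in crop pixels, shows:
- **Deck entry edge:** (172,95) to (470,75).
- **Treadle end corners:** (520,162) and (673,163).
- **Rack rear wall:** bottom edge at row ~445, top edge at row ~515.
- **Right wall top:** running from (486,58) down.

```bash
cat >> h.py <<'E'
from scipy.spatial.transform import Rotation as Ro
def wpose(m,pos,rot):
    T=np.eye(4);T[:3,:3]=Ro.from_euler("xyz",rot).as_matrix();T[:3,3]=pos
    return T@np.array(m["mount"])
E
python3 - <<'E'
from cell import viewer
from h import *
import json
m=viewer.camera_model("wrist"); P=wpose(m,*json.load(open("w1.json")))
th=-1.83695;t=np.array([515.9,-6.1]);R=np.array([[np.cos(th),-np.sin(th)],[np.sin(th),np.cos(th)]])
for n,p,z,e in [("deckL",(172,95),50,(-235,-33)),("deckR",(470,75),50,(-235,33)),("wallL",(157,102),60,(-235,-36)),("wallR",(486,58),60,(-235,36)),("wallR mid",(495,300),60,("?",33)),("wallL mid",(190,300),60,("?",-34)),("trI",(520,162),102.2,(-225,41.2)),("trO",(673,163),113.8,(-225,68.8)),("trO2",(688,560),113.8,("?",68.8)),("rackTopR",(480,515),95,0),("rackTopL",(310,520),95,0),("rackBotL",(230,450),50,0),("rackBotR",(480,442),50,0)]:
    w=cast(m,(p[0]/5+220-.4,p[1]/5+140-.4),z/1000,P)[:2]*1000; print(n,w.round(1),(R.T@(w-t)).round(1),e)
E
```

```text
deckL [548.  228.8] [-235.1  -30.8] (-235, -33)
deckR [610.7 211.9] [-235.2   34.1] (-235, 33)
wallL [547.1 229. ] [-235.   -31.8] (-235, -36)
wallR [615.7 215.2] [-239.7   38.1] (-235, 36)
wallR mid [600.5 165.2] [-187.5   36.6] ('?', 33)
wallL mid [537.4 186.6] [-191.5  -29.9] ('?', -34)
trI [617.7 199.2] [-224.9   44.2] (-225, 41.2)
trO [643.8 192.4] [-225.1   71.2] (-225, 68.8)
trO2 [624.1 118.6] [-148.7   71.6] ('?', 68.8)
rackTopR [586.6 132.5] [-152.3   31.8] 0
rackTopL [553.6 142.4] [-153.2   -2.7] 0
rackBotL [529.6 148.3] [-152.6  -27.4] 0
rackBotR [585.2 131.7] [-151.2   30.6] 0
```

Chute x agrees exactly. Chute y needs about +2 mm, so the origin becomes (517.8,−6.6). The rack rear is at x ≈ −152. I'll descend to just above the treadle with the tool at chute (−175, 30).

```bash
python3 -m creep '[[[-4,-5,-24,0,-0.4,1.8],[-4,-5,-24,0,0,1.8],[-4,-5,-24,0,0,0],[-4,-5,-23,0,0,0],[0,0,0,0,0,0]]]'
cat > st.py <<'E'
from cell import robot
from h import *
s=robot.observe();th=-1.83695;t=np.array([517.8,-6.6]);R=np.array([[np.cos(th),-np.sin(th)],[np.sin(th),np.cos(th)]])
p=s["tool_pos"]*1000
print("t",round(s["time"],2),"chute",(R.T@(p[:2]-t)).round(1),"tipz",round(p[2]-1000*robot.tcp_to_tips,1),"rot",np.round(s["tool_rot"],3),"F chute",(R.T@s["contact_force"][:2]).round(1),round(s["contact_force"][2],1),"op",s["opening"].round(4))
E
python3 st.py
```

```text
time: 1.65
tool_pos: [0.5876, 0.1582, 0.2995]
tool_rot: [-3.136, -0.005, 1.32]
contact_force: [-1.3, -0.1, -0.0]
opening: 0.0443Traceback (most recent call last):
  File "st.py", line 5, in <module>
    print("t",round(s["time"],2),"chute",(R.T@(p[:2]-t)).round(1),"tipz",round(p[2]-1000*robot.tcp_to_tips,1),"rot",np.round(s["tool_rot"],3),"F chute",(R.T@s["contact_force"][:2]).round(1),round(s["contact_force"][2],1),"op",s["opening"].round(4))
                                                                                                                                                                                                                                  ^^^^^^^^^^^^^^^^^^
AttributeError: 'float' object has no attribute 'round'
```

```bash
sed -i 's/s\["opening"\].round(4)/s["opening"]/' st.py
python3 -m creep '[[[6,-2,0,0.2,0.2,-0.9],[0,0,0,0,0,0]]]' >/dev/null; python3 st.py
python3 -m creep '[[[0,0,-12,0,0,0],[0,0,-12,0,0,0],[0,0,-10,0,0,0]]]' >/dev/null; python3 st.py
```

```text
t 1.82 chute [-178.2   29.5] tipz 122.1 rot [-3.13  -0.007  1.305] F chute [0.3 0.1] 0.0 op 0.04433129159130547
t 2.07 chute [-180.    31.6] tipz 92.9 rot [ 3.14  -0.012  1.307] F chute [2.3 1.7] 3.3 op 0.044092391352361114
```

```bash

python3 -m creep '[[[0,0,-12,0,0,0],[0,0,-10,0,0.3,0]]]' >/dev/null; python3 st.py
python3 -m creep '[[[0,0,-4,0,0,0],[0,0,-1,0,0,0]]]' >/dev/null; python3 st.py
python3 - <<'E'
from cell import viewer
import cv2
a=viewer.read_camera("wrist"); b=viewer.read_camera("top")
cv2.imwrite("pics/w2.png",a)
cv2.imwrite("pics/t2.png",cv2.resize(b[130:260,260:460],None,fx=4,fy=4,interpolation=cv2.INTER_CUBIC))
b=viewer.read_camera("scene");cv2.imwrite("pics/s2.png",cv2.resize(b[150:300,180:400],None,fx=3.6,fy=3.6,interpolation=cv2.INTER_CUBIC))
E
```

```text
t 2.23 chute [-180.1   32.8] tipz 71.5 rot [ 3.138 -0.012  1.308] F chute [0.7 0.7] 5.6 op 0.044100701261239134
t 2.4 chute [-180.2   32.7] tipz 65.0 rot [ 3.139 -0.012  1.308] F chute [ 2.  -2.4] 7.4 op 0.04393260715147508
```

View pics/s2.png

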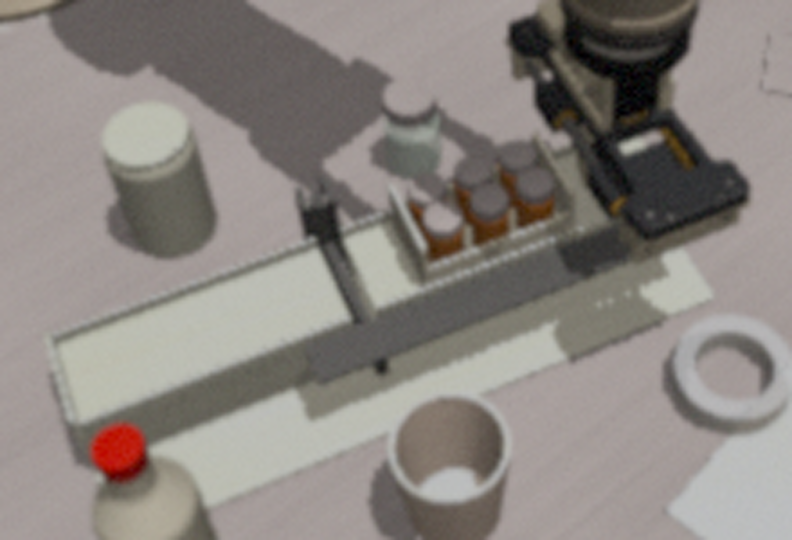

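The scene view shows the treadle pressed level and the leaf sunk into the slot at about (345,285). The fingers are behind the rack, which hasn't moved. I'll start pushing along the chute.

```bash

python3 -m creep '[[[0,0,0,0,0,0],[-2.6,-9.6,0,0,0,0],[-2.6,-9.6,0,0,0,0],[-2.6,-9.6,0,0,0,0]]]' >/dev/null; python3 st.py
python3 -m creep '[[[-2.6,-9.6,0,0,0,0],[-2.6,-9.6,0,0,0,0]]]' >/dev/null; python3 st.py
```

```text
t 2.88 chute [-154.5   33. ] tipz 68.2 rot [ 3.13  -0.021  1.311] F chute [-7.1 -1.2] 6.1 op 0.044258235269604554
t 3.05 chute [-136.9   33.2] tipz 69.8 rot [ 3.125 -0.028  1.312] F chute [-6.   0.3] 4.8 op 0.0440841709446555
```

```bash
cat >> st.py <<'E'
A=Ro.from_euler("xyz",s["tool_rot"]);print(" tip chute",(R.T@((p+A.apply([0,0,1000*robot.tcp_to_tips]))[:2]-t)).round(1),"z",(p+A.apply([0,0,1000*robot.tcp_to_tips]))[2].round(1),"corr deg",(Ro.from_euler("xyz",[np.pi,0,1.305])*A.inv()).as_rotvec(True).round(2), "finger y-tilt dz/32mm", round(32*A.as_matrix()[2,1],2))
E
python3 st.py
python3 -m creep '[[[-0.3,0,-5,0,0,0],[0,0,-1,0,0,0]]]' >/dev/null; python3 st.py
```

```text
t 3.05 chute [-136.9   33.2] tipz 69.8 rot [ 3.125 -0.028  1.312] F chute [-6.   0.3] 4.8 op 0.0440841709446555
 tip chute [-141.9   36.1] z 69.9 corr deg [-1.3   1.34 -0.4 ] finger y-tilt dz/32mm 0.53
t 3.22 chute [-136.    33.1] tipz 65.2 rot [ 3.122 -0.029  1.312] F chute [-0.4 -3.2] 6.3 op 0.04378618924877815
 tip chute [-141.2   36.5] z 65.3 corr deg [-1.32  1.51 -0.36] finger y-tilt dz/32mm 0.62
```

```bash

python3 -m creep '[[[-2.6,-9.6,-0.7,-0.5,0.6,-0.1],[-2.6,-9.6,-0.7,-0.5,0.6,-0.1],[-2.6,-9.6,-0.7,-0.5,0.6,-0.1],[-2.6,-9.6,-0.7,-0.4,0.5,0]]]' >/dev/null; python3 st.py
```

```text
t 3.55 chute [-101.7   34.3] tipz 65.7 rot [3.140e+00 1.000e-03 1.308e+00] F chute [-6.1 -0.3] 5.5 op 0.0439326008463158
 tip chute [-101.6   34.5] z 65.7 corr deg [ 0.05  0.05 -0.16] finger y-tilt dz/32mm 0.04
```

```bash

python3 -m creep '[[[-3.6,-9.3,-0.7,-0.2,0.2,0],[-3.6,-9.3,-0.7,-0.2,0.2,0],[-3.6,-9.3,-0.7,-0.2,0.2,0],[-3,-9.6,-0.7,-0.2,0.2,0]]]' >/dev/null; python3 st.py
```

```text
t 3.88 chute [-66.4  32.3] tipz 66.0 rot [3.138 0.005 1.309] F chute [-7.1 -0.6] 5.0 op 0.0441127770288797
 tip chute [-65.5  33. ] z 66.0 corr deg [ 0.35  0.12 -0.24] finger y-tilt dz/32mm 0.12
```

```bash

python3 -m creep '[[[-3,-9.6,-0.8,-0.2,0.2,0],[-3,-9.6,-0.8,-0.2,0.2,0],[-3,-9.6,-0.8,-0.2,0.2,0],[-3,-9.6,-0.8,-0.2,0.2,0]]]' >/dev/null; python3 st.py
```

```text
t 4.22 chute [-30.7  32.2] tipz 66.0 rot [3.136 0.01  1.31 ] F chute [-6.9 -0.1] 6.9 op 0.043787954793771344
 tip chute [-28.9  33.2] z 66.0 corr deg [ 0.65  0.17 -0.29] finger y-tilt dz/32mm 0.18
```

```bash

python3 -m creep '[[[-3,-9.6,-0.8,0,0.2,0],[-3,-9.6,-0.8,0,0.2,0],[-3,-9.6,-0.8,0,0.2,0],[-2.6,-8,-0.7,0,0.2,0]]]' >/dev/null; python3 st.py
python3 -m creep '[[[-2,-6,-0.6,0,0.1,0],[-1.6,-5,-0.6,0,0.1,0],[-1.6,-5,-0.6,0,0.1,0],[-1,-3,-0.3,0,0,0]]]' >/dev/null; python3 st.py
python3 - <<'E'
from cell import viewer
import cv2
b=viewer.read_camera("scene");cv2.imwrite("pics/s3.png",cv2.resize(b[150:300,180:400],None,fx=3.6,fy=3.6,interpolation=cv2.INTER_CUBIC))
E
```

```text
t 4.55 chute [ 3.7 32.1] tipz 66.0 rot [3.138e+00 2.000e-03 1.310e+00] F chute [-6.8  0. ] 5.3 op 0.04383105795672712
 tip chute [ 4.1 32.8] z 66.0 corr deg [ 0.16  0.18 -0.3 ] finger y-tilt dz/32mm 0.12
t 4.88 chute [20.  32.2] tipz 66.3 rot [ 3.135 -0.007  1.309] F chute [-6.1 -1.5] 5.0 op 0.04430142041233681
 tip chute [18.7 33.4] z 66.3 corr deg [-0.3   0.49 -0.25] finger y-tilt dz/32mm 0.22
```

View pics/s3.png

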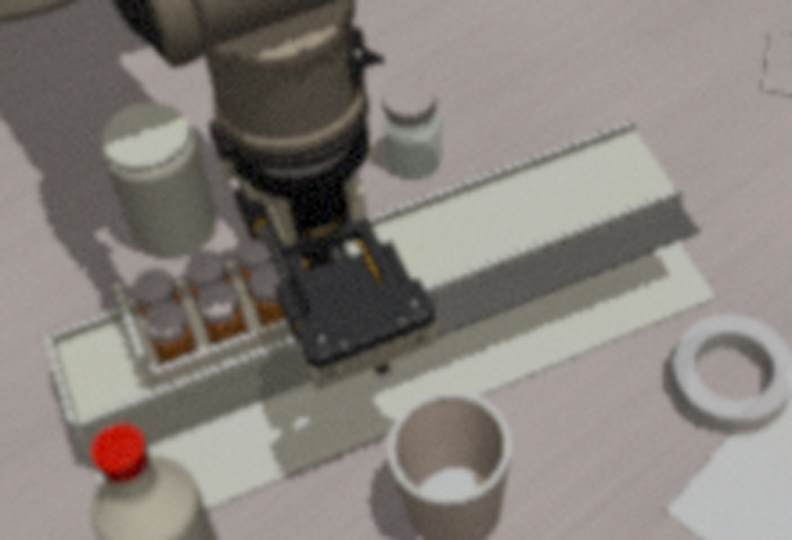

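The rack is on the far half, with its centre at about x = 83. One more short push, then back off slightly and lift.

```bash

python3 -m creep '[[[-2,-6,-0.6,-0.2,0.2,0],[-1.6,-5,-0.6,-0.1,0.2,0],[-1.6,-4,-0.4,0,0.1,0]]]' >/dev/null; python3 st.py
python3 -m creep '[[[1,5,0,0,0,0],[0,0,0,0,0,0]]]' >/dev/null; python3 st.py
python3 -m creep '[[[0,0,10,0,0,0],[0,0,12,0,0,0],[0,0,12,0,0,0]]]' >/dev/null; python3 st.py
python3 -m creep '[[[0,0,15,0,0,0],[0,0,25,0,0,0],[0,0,30,0,0,0],[0,0,35,0,0,0],[0,0,35,0,0,0]]]' >/dev/null; python3 st.py
```

```text
t 5.18 chute [32.3 31.9] tipz 66.4 rot [ 3.135 -0.007  1.31 ] F chute [-7.2 -1. ] 5.5 op 0.043960066514576415
 tip chute [31.  33.1] z 66.5 corr deg [-0.3   0.47 -0.29] finger y-tilt dz/32mm 0.21
t 5.35 chute [27.2 32. ] tipz 67.3 rot [ 3.133 -0.007  1.31 ] F chute [-4.5 -2. ] 7.3 op 0.04407960640829937
 tip chute [25.9 33.6] z 67.4 corr deg [-0.28  0.61 -0.27] finger y-tilt dz/32mm 0.29
t 5.6 chute [27.  30.7] tipz 101.2 rot [ 3.14  -0.007  1.311] F chute [-0.1 -4.2] 2.5 op 0.04412059897446381
 tip chute [25.8 31. ] z 101.2 corr deg [-0.34  0.2  -0.32] finger y-tilt dz/32mm 0.06
t 6.02 chute [26.3 27.2] tipz 241.7 rot [-3.125 -0.007  1.311] F chute [-0.2  2.1] 0.1 op 0.04399623769784897
 tip chute [25.1 24.2] z 241.8 corr deg [-0.63 -0.82 -0.37] finger y-tilt dz/32mm -0.53
```

Clear of everything. I'll move the hand back along the chute, out of the top camera's view, and check the result.

```bash

python3 -m creep '[[[-10,35,5,0,0,0],[-10,35,0,0,0,0],[-10,35,0,0,0,0],[-10,35,0,0,0,0],[-10,35,0,0,0,0]]]' >/dev/null
python3 -m creep '[[[-10,35,0,0,0,0],[-10,35,0,0,0,0],[0,0,0,0,0,0]]]' >/dev/null;python3 st.py
python3 - <<'E'
from cell import viewer
import cv2,numpy as np
b=viewer.read_camera("scene")[150:300,180:400];a=viewer.read_camera("top");cv2.imwrite("pics/t4r.png",a)
f=lambda x:cv2.resize(x,None,fx=2.9,fy=2.9,interpolation=cv2.INTER_CUBIC)[:300]
a=cv2.resize(a[140:256,265:455],None,fx=3,fy=3,interpolation=cv2.INTER_CUBIC)
b=cv2.resize(b,(348,237),interpolation=cv2.INTER_CUBIC)
o=np.zeros((590,570,3),np.uint8);o[:348,:570]=a;o[350:587,:348]=b
cv2.imwrite("pics/f4.png",o)
E
```

```text
t 6.68 chute [-198.1 -111.8] tipz 259.2 rot [-3.141 -0.012  1.305] F chute [ 0.9 -0.4] -1.1 op 0.04418879270129901
 tip chute [-200.2 -111.8] z 259.2 corr deg [-0.65  0.16 -0.01] finger y-tilt dz/32mm -0.01
```

View pics/f4.png

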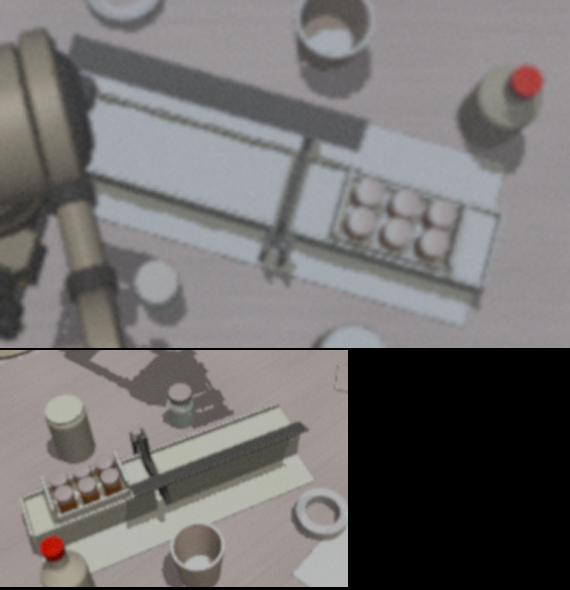

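The rack sits on the far half and the treadle is back up. I'll check the rack position numerically from the shaker caps, then hand in.

```bash
python3 - <<'E'
from cell import robot,viewer
from h import *
m=viewer.camera_model("top");th=-1.83695;t=np.array([517.8,-6.6]);R=np.array([[np.cos(th),-np.sin(th)],[np.sin(th),np.cos(th)]])
q=np.mean([(370,190),(406,202),(441,213),(361,221),(396,233),(433,243)],0)/3+[265,140]-.33
x,y=R.T@(cast(m,q,.1)[:2]*1000-t); print(x,y)
if 70<x<125 and abs(y)<10: print(robot.hand_in())
E
```

```text
95.6837191575084 -3.058137036190063
the job is handed in; nothing more can be done
None
```

I pushed the rack past the gate onto the far half of the chute, the gate shut behind it, and I handed the job in at about 6.7 s of the 42 s. The hand-in gives no verdict, so the result rests on my own checks.

**How it was done:** I set the gripper about half open with its jaws across the chute. One fingertip pressed the treadle down to 65–70 mm above the counter while the rack was still short of the gate. The other fingertip then pushed the rack along while the first slid down the treadle. I backed off 5 mm, lifted, and moved the arm clear.

**Last checks:**
- **Rack position:** the shaker caps in the top camera put the rack centre at chute x ≈ 96 mm and y ≈ −3 mm, inside the required 60–135 mm and ±12 mm. This agrees with the ≈ 95 mm expected from the fingertip position.
- **Gate:** the treadle is back where it started in the top view, so the gate looks shut.
- **Robot and bystanders:** the arm is clear of everything, and the bystanders visible in the last views stand where they were. The spatula and note block lay outside those views, but the arm never went low near them.

**Less certain:**
- The gate angle was never measured directly. I judged it open from the treadle height, the 5–7 N at the fingertip and one scene picture.
- Early in the push the fingertips drifted up to about 70 mm, which is roughly 0.35 rad by the given geometry. The rack was still short of the gate then, and I corrected it.
- The first top-view chute fit was off by up to 5 mm. The wrist view corrected it by about 2 mm across the chute.

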